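Zero the bench photometer and hold the reference filter in its shaft

TASK

Check the bench photometer on its reference filter: first zero it by pressing the round sprung plunger on its top all the way down and letting it spring back, while the slot beside it is still empty. Then take the frame with the round window from the stand (the other two frames stay there), pass it foot first through the slot and press it down against the sprung seat until its shoulders sit on the slot's lip, without pressing the plunger again and without pushing the timer or the marker pen about. Finish while still gripping the frame and holding it fully down there: the reading is taken only while it is held, and the seat pushes it up as soon as it is let go.

Things in the scene. Friction and masses are not known exactly. Their poses are not given: they have to be found in the camera images.
- bench_photometer: bench photometer, fixed to the worktop: white housing about 183 mm deep (x) by 182 mm wide (y), with a grey band 36 mm wide running across its top (along y); the band's deck is 78 mm above the worktop, the white parts are 75 mm high at most. Origin: on the worktop, under the middle of the band. Its x points away from its sloping front display, y to its left along the band, z up. The slot lies at y = +30 mm on the band, the plunger at y = -55 mm
- slot_mouth (a point): middle of the slot's mouth, level with the top of its rounded black lip (lip: a 6 mm round bar round the mouth, 3 mm proud of the deck, so 81 mm above the worktop). The slot is a plain upright rectangular shaft, 12 mm along x by 46 mm along y of this point (axes as the photometer's); the lip's bar covers 6 mm all round outside this opening
- sprung_seat (a joint): how far the dark sprung seat inside the shaft is pressed down, m: 0 = up (its top is 40 mm below the slot's mouth), 0.010 = the frame's shoulders sit on the lip; stop at 0.012. Spring: 3 N at 0, 6 N at 0.010, always pushing up
- zero_plunger (a joint): how far the zero plunger is pressed down, m: 0 = up, 0.010 = fully down (stop). Spring: 2 N at 0, 6 N at 0.010; it returns by itself
- plunger_top (a point): middle of the top of the zero plunger: a black disc 24 mm across on a steel stem in a round guide, 100 mm above the worktop when up, 90 mm when fully down
- filter_stand: grey storage block on a black base, 62 mm deep (x) by 224 mm long (y), 26 mm high, fixed to the worktop; it has three pockets, 12 by 46 mm and 18 mm deep, in one row along its y at -68, 0 and +68 mm, each with a frame standing upright in it, the frame's width along the row. Origin: centre of its underside. A tall bench analyser, over 0.3 m high, stands on the worktop beyond the stand's left end, at times only 50 mm from it: keep the arm clear of it
- filter_round: the reference filter to use: flat aluminium frame 10 mm thick (x), 88 mm tall (z), about 120 g, standing upright; its lower 50 mm is a tongue 44 mm wide (y), above that a grip 60 mm wide and 38 mm high with cross lines, so a 8 mm shoulder stands out at each end. In the tongue is a round dark glass window, 24 mm across, centred 34 mm above the foot. Both faces are alike. Origin: centre of its foot (8 mm above the worktop in the stand)
- filter_round_shoulder (a point): point on the round-window frame's centre line at the level of the underside of its shoulders, 50 mm above its foot; axes as the frame's
- filter_round_foot (a point): centre of the round-window frame's foot; axes as the frame's
- filter_slit: another frame of the same size and material in the stand, with a narrow upright window 8 by 26 mm; not to be used. Origin: centre of its foot
- filter_blank: another frame of the same size and material in the stand, without any window; not to be used. Origin: centre of its foot
- timer: white bench timer, 58 x 72 x 18 mm, lying loose; bystander. Origin: centre of its underside
- marker_pen: black marker pen, 131 mm long (y), 12 mm thick, lying loose; bystander. Origin: centre of its underside

How it is judged:
On the way, in this order (a step that is already met when the one before it is completed fails the run):
1. the zero plunger is pressed down to within 1 mm of its stop, with the slot empty (value of joint zero_plunger above 0.009 m and horizontal distance between filter_round_foot and slot_mouth above 0.03 m), for 0.1 s.
2. the plunger has sprung back and the round-window frame's foot is at least 15 mm down in the slot (value of joint zero_plunger below 0.002 m and z of filter_round_foot in the frame of slot_mouth below -0.015 m and x of filter_round_shoulder in the frame of slot_mouth between -0.003 and 0.003 m and y of filter_round_shoulder in the frame of slot_mouth between -0.003 and 0.003 m), for 0.05 s.
At the end, for the whole second after the job is handed in: round-window frame in the slot (centre within 3 mm, upright within 4 degrees), shoulders at most 2 mm above the lip, seat pressed at least 8 of 10 mm, at rest, still held between the fingers (point between the pads on the frame, not above it); zero plunger up (within 2 mm) (value of joint sprung_seat above 0.008 m and z of filter_round_shoulder in the frame of slot_mouth below 0.002 m and x of filter_round_shoulder in the frame of slot_mouth between -0.003 and 0.003 m and y of filter_round_shoulder in the frame of slot_mouth between -0.003 and 0.003 m and angle between the z axis of filter_round_foot and the z axis of slot_mouth, either way round below 0.07 rad and angle between the x axis of filter_round_foot and the x axis of slot_mouth, either way round below 0.12 rad and contact force between the fingers and filter_round above 1 N and z of the grasp point in the frame of filter_round_foot below 0.096 m and horizontal distance between the grasp point and filter_round_foot below 0.035 m and linear speed of filter_round below 0.02 m/s and value of joint zero_plunger below 0.002 m); the arm keeps its last pose, push and grip.
It fails at once if the zero plunger is pressed (half way or more) while the frame is in the slot (value of joint zero_plunger above 0.005 m and z of filter_round_foot in the frame of slot_mouth below 0 m and horizontal distance between filter_round_foot and slot_mouth below 0.03 m).
It fails at once if another frame is taken or knocked out of the stand (moved more than 15 mm) (distance of any of filter_slit, filter_blank from where it was at the start of the episode above 0.015 m).
It fails at once if the timer or the marker pen is pushed more than 30 mm (distance of any of timer, marker_pen from where it was at the start of the episode above 0.03 m).
It also fails if it takes over 64 s, if anything falls off the work surface, if the arm or the gripper's body presses on something with over 40 N, if the wrist force passes 120 N, or if a joint passes its speed limit or range.

ROBOT

A 6-joint arm with a two-finger parallel gripper is mounted at the origin on a cart in front of the work surface, level with it; the furniture and walls round the work are solid. World frame = base frame: x ahead of the robot, y to its left, z up, the work surface at z = 0. Lengths are in m, angles in rad, forces in N, time in s.
With the tool pointing down it reaches from about 0.375 to 0.925 m from the base axis. Payload 5.7 kg.
Tool frame: the origin (TCP) lies between the finger pads; the fingertips stand 17 mm ahead of it and the grasp point (between the pads) lies 2 mm behind it; x points along the fingers, z is the direction in which the jaws open and shut, and the axes are right-handed (so a half turn about x gives the same grasp; the last joint's range is limited). The gripper opens to 88 mm and grips with 3 to 60 N. Pads are 20 mm wide; open, the fingers measure 115 mm over their backs; the gripper's body (75 mm by 178 mm) begins 61 mm behind the grasp point.
Start: joints at [-0.115, 0.359, 1.51, -0, 1.272, -0.115], TCP at [0.6, -0, 0.219] pointing down, gripper open.
Joint ranges: [-2.97, 2.97], [-1.01, 2.36], [0.21, 2.38], [-0.96, 4.11], [0.2, 2.71], [-2.98, 2.98]. Speed limits (rad/s): [2.39, 2.39, 3.14, 3.14, 3.14, 3.14].

INTERFACE

Orientations are given as a unit quaternion [w, x, y, z].
In Python, from bench import r, capture, silhouettes gives the robot as it stands. The module is installed in compiled form; this text tells all that it offers.
- The arm moves only by the tool jog_arm, never from a script. Its argument "steps" is one flat list of numbers, 7 for each row, row after row: the opening, from -1 (shut) to 1 (fully open), so that 0 is half open, then the shift along the tool's x, y, z as a fraction of full scale, then the turn, a rotation vector about the tool's x, y, z as a fraction of full scale. A call has 1 to 8 rows; each row is the pose to reach, as a shift and turn from the pose measured when the call began, along the tool's axes at that moment, turning the shorter way round; what a row does not reach only later rows make up. Full scale, the value 1, is 120 mm for a shift and 180 degrees for a turn. A row lasts 1/12 s, in which the tool goes at most 41.7 mm and 7.16 degrees, less where a joint would pass 70% of its speed; a pose out of reach is approached as far as the arm can. A call with a number of a shift or a turn outside -1 to 1 is refused whole. A call with a gripper value outside its range is refused whole. The fingers move at their own pace and stop on an object; "squeeze" is the grip in N (left out, the last holds). Time passes only in rows, so rows that repeat a pose let the fingers close. It gives the time, the measured TCP pose, the force and the opening at its end, in the units of the state.
- r.get_state(): the state, without advancing time (a new reading comes with each control period).
- capture(name): name is "scene" or "side" or "wrist"; returns a dict with "pixels" (384x512x3 uint8, red, green, blue), "range_z" (384x512 float32, m along the optical axis (not along the pixel's ray), 0 where there is no reading), "fx", "fy", "cx", "cy" (pixels), "k1" (the pictures are not rectified: a ray, as slopes to the right and down, at radius r is drawn at 1 + k1 r^2 times it, then the intrinsics apply), "rvec" (rotation vector, rad) and "tvec" (3), from world to camera coordinates, as OpenCV has them. Camera axes: x right, y down, z forward; pixel columns grow to the right and rows downward; lengths in m; the calibration is good to about 2 mm. A picture is of the moment at which its call begins.
- r.close_job(): hands the job in, once; it reports no verdict.
Trained networks look in the newest picture that a camera, given by its name, has taken for a name from the list of things; names that differ only in an ending like _2 or _b are one class to them, and where a whole thing is asked for, a point or a joint stands for the part that bears it (a point fixed in the world has none). Each returns a list of dicts, best first, with "p" (0 to 1); they miss things now and then, are a little off and sometimes report something else, mostly with a low value. They report only what shows in the picture. A call takes as long as a camera call.
- silhouettes(camera, query): "region" (384x512 bool, what is visible of it) and "centre" ([column, row] in pixels, amid what is visible of it).
The state is a dict: "time_s": time; "joint_positions": joint angles; "qd": joint speeds; "joint_efforts": joint torques, N m; "tool_pos": TCP position; "tool_rot": TCP orientation; "wrist_force": force on the tool from outside, world axes, zero at the start; "moment": the same for the moment, N m; "opening": finger opening in m.
Only numpy, scipy, OpenCV 4.12 (cv2) and the standard library are available. Lean on these libraries where they do the work, as an engineer would, in place of code of your own. Each camera call takes 0.05 s, during which the arm holds its last target. There are 200 camera calls.

## Working session

There is one attempt and no reset: what is moved stays moved. The work goes in short steps, Python scripts to look and compute and a tool call to move; the robot and the scene stay as the last step left them, time stands still between calls to the robot, and variables do not carry over. Pictures are saved under pics/ and viewed, about 8 in all and at most 12, crops included, and the job is handed in when it is done.

Besides the shell and the picture viewer there is one more tool, called as name(argument=value, ...) on one line, values as JSON. jog_arm: Moves the arm, as the interface text tells. Its arguments: {"type":"object","properties":{"steps":{"type":"array"},"squeeze":{"type":"number"}},"required":["steps"]}

```bash
mkdir -p pics; cat > h.py <<'E'
import numpy as np, cv2
from bench import r, capture, silhouettes
from scipy.spatial.transform import Rotation as R
def cloud(c):
    """world xyz per pixel (nan where none)"""
    H,W=c["range_z"].shape
    v,u=np.mgrid[:H,:W]
    x=(u-c["cx"])/c["fx"]; y=(v-c["cy"])/c["fy"]
    a,b=x.copy(),y.copy()
    for _ in range(10):
        s=1+c["k1"]*(a*a+b*b); a,b=x/s,y/s
    z=c["range_z"].astype(float); z[z==0]=np.nan
    P=np.stack([a*z,b*z,z],-1)
    M=R.from_rotvec(np.ravel(c["rvec"])).as_matrix()
    return (P-np.ravel(c["tvec"]))@M
def save(c,name,crop=None,scale=1):
    im=c["pixels"][:,:,::-1]
    if crop: im=im[crop[1]:crop[3],crop[0]:crop[2]]
    cv2.imwrite("pics/"+name,cv2.resize(im,None,fx=scale,fy=scale,interpolation=cv2.INTER_CUBIC))
E
python3 - <<'E'
from h import *
print(r.get_state())
a=capture("scene");b=capture("side")
cv2.imwrite("pics/a.png",cv2.resize(np.vstack([a["pixels"],b["pixels"]])[:,:,::-1],None,fx=.78,fy=.78))
for cam,c in(("scene",a),("side",b)):
    P=cloud(c)
    for n in["bench_photometer","filter_stand","filter_round","filter_slit","filter_blank","zero_plunger","timer","marker_pen"]:
        for d in silhouettes(cam,n)[:2]:
            q=P[d["region"]]; q=q[~np.isnan(q[:,0])]
            if len(q): print(cam,n,round(d["p"],2),np.round(d["centre"]),len(q),np.round(np.median(q,0),3),np.round(np.percentile(q,2,0),3),np.round(np.percentile(q,98,0),3))
E
```

```text
{'time_s': 0.0, 'joint_positions': array([-1.15099213e-01,  3.59502525e-01,  1.51139659e+00, -5.52049853e-06,
        1.27249776e+00, -1.15105098e-01]), 'qd': array([-0.00057091,  0.00212612,  0.0007699 , -0.00102144, -0.0018188 ,
        0.00063399]), 'joint_efforts': array([-2.01257943e-03, -5.15376234e+01, -2.70722097e+01,  6.73234044e-02,
        3.48843460e-02, -1.61260368e-04]), 'tool_pos': array([5.99321483e-01, 6.92039436e-05, 2.18224716e-01]), 'tool_rot': array([7.06472614e-01, 6.87514766e-05, 7.07740373e-01, 7.40632399e-05]), 'wrist_force': array([-0.12142029,  0.12208746, -0.58010896]), 'moment': array([ 0.00201251, -0.01215068, -0.00490933]), 'opening': 0.0873915363825809}
scene bench_photometer 0.67 [310. 242.] 5010 [ 0.554 -0.279  0.064] [ 0.481 -0.355  0.003] [ 0.689 -0.157  0.083]
scene filter_stand 0.93 [196. 205.] 642 [0.441 0.109 0.019] [0.405 0.046 0.003] [0.496 0.241 0.029]
scene filter_round 0.82 [189. 187.] 296 [0.451 0.149 0.066] [0.442 0.124 0.012] [0.501 0.217 0.097]
scene filter_round 0.24 [271. 196.] 253 [0.694 0.063 0.018] [0.662 0.035 0.002] [0.735 0.102
[... 414 characters left out ...]
 bench_photometer 0.73 [270. 171.] 2453 [ 0.578 -0.184  0.072] [ 0.486 -0.324  0.012] [ 0.676 -0.133  0.085]
side filter_stand 0.71 [276. 276.] 1558 [0.446 0.196 0.027] [0.403 0.058 0.003] [0.497 0.264 0.03 ]
side filter_stand 0.64 [280. 241.] 106 [0.455 0.152 0.097] [0.443 0.012 0.001] [0.488 0.184 0.099]
side filter_round 0.57 [279. 240.] 61 [0.453 0.158 0.098] [0.445 0.133 0.094] [0.461 0.182 0.099]
side filter_slit 0.58 [278. 236.] 75 [0.453 0.159 0.097] [0.444 0.131 0.092] [0.463 0.184 0.099]
side filter_slit 0.52 [278. 222.] 70 [0.469 0.093 0.098] [0.461 0.065 0.092] [0.479 0.118 0.1  ]
side filter_blank 0.52 [280. 222.] 64 [0.469 0.094 0.098] [ 0.461 -0.026  0.002] [0.505 0.118 0.1  ]
```

View pics/a.png

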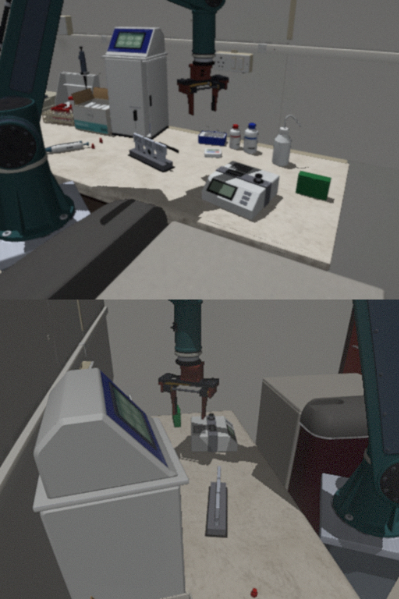

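```bash
python3 - <<'E'
from h import *
a=capture("scene");b=capture("side")
save(a,"b.png",(150,140,400,320),3)
# photometer in top-down fit: points 0.06-0.11 height near it
for n,c in(("scene",a),("side",b)):
    P=cloud(c); 
    m=(P[...,0]>.4)&(P[...,0]<.8)&(P[...,1]<-.08)&(P[...,1]>-.45)&(P[...,2]>.02)&(P[...,2]<.12)
    q=P[m]; print(n,len(q),q.min(0),q.max(0))
    t=q[q[:,2]>.092]; print("plunger",len(t),np.median(t,0),t.min(0),t.max(0))
    h=q[(q[:,2]>.06)&(q[:,2]<.09)]
    print(cv2.minAreaRect(h[:,:2].astype(np.float32)*1000))
    h=q[(q[:,2]>.0765)&(q[:,2]<.09)]
    print(len(h),cv2.minAreaRect(h[:,:2].astype(np.float32)*1000))
    m=(P[...,0]>.38)&(P[...,0]<.52)&(P[...,1]>.03)&(P[...,1]<.28)&(P[...,2]>.09)&(P[...,2]<.11)
    t=P[m]; print("tops",len(t))
    l=R.from_euler("z",0)
    d=t[:,1]
    for lo,hi in((.05,.122),(.122,.187),(.187,.27)):
        k=t[(d>lo)&(d<hi)]
        if len(k)>5: print(len(k),np.median(k,0),cv2.minAreaRect(k[:,:2].astype(np.float32)*1000))
E
```

```text
scene 5105 [ 0.47214508 -0.39296426  0.02004626] [ 0.79989153 -0.13671852  0.10229209]
plunger 58 [ 0.61247865 -0.29810124  0.09995978] [ 0.6033114  -0.30751343  0.09208152] [ 0.62590983 -0.2858643   0.10229209]
((643.1903076171875, -292.74749755859375), (202.3656463623047, 354.4026794433594), 39.70459747314453)
794 ((604.6095581054688, -239.25582885742188), (138.3908233642578, 182.79515075683594), 20.927852630615234)
tops 154
55 [0.4684879  0.08136542 0.09588193] ((469.0140380859375, 85.43490600585938), (10.252846717834473, 58.430084228515625), 16.909093856811523)
53 [0.45013831 0.15161062 0.09559836] ((451.4293212890625, 152.64111328125), (13.252182960510254, 59.838050842285156), 14.488931655883789)
46 [0.43324698 0.21579276 0.09631877] ((434.2536315917969, 219.45458984375), (12.47868824005127, 61.4581298828125), 13.253252029418945)
side 2472 [ 0.4734855  -0.37169973  0.02000857] [ 0.79861891 -0.12720967  0.10418112]
plunger 32 [ 0.61419688 -0.29008493  0.10120307] [ 0.60432846 -0.30919962  0.09237197] [ 0.62647848 -0.2821423   0.10418112]
((652.4844970703125, -272.57049560546875), (239.43789672851562, 284.884765625), 20.033205032348633)
857 ((635.8746948242188, -282.8904113769531), (170.45986938476562, 307.352294921875), 32.533348083496094)
tops 263
75 [0.46966726 0.09312278 0.09736778] ((470.3092956542969, 90.94327545166016), (9.79540729522705, 58.88669967651367), 16.025611877441406)
82 [0.45220583 0.16200317 0.09719037] ((453.4367980957031, 157.41659545898438), (9.102974891662598, 58.26087951660156), 16.296876907348633)
106 [0.43514793 0.22504586 0.09718961] ((435.7589416503906, 222.85069274902344), (10.46434497833252, 62.14331817626953), 12.691554069519043)
```

View pics/b.png

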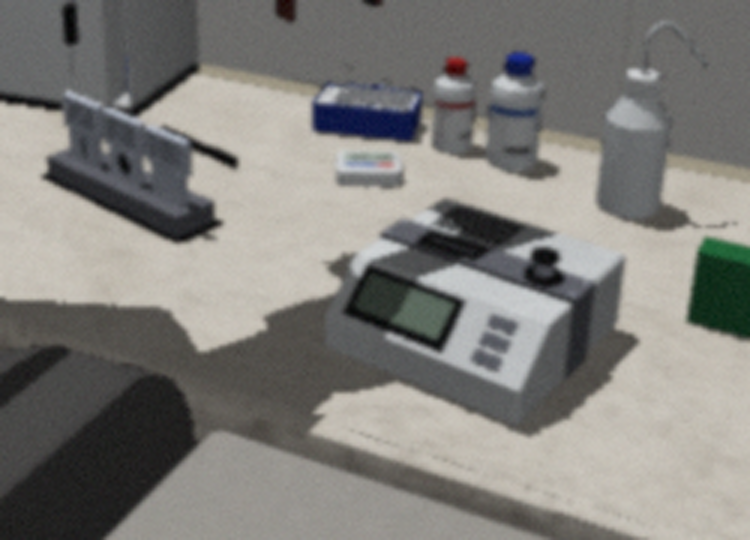

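```bash
python3 - <<'E'
from h import *
w=capture("wrist"); save(w,"w0.png"); P=cloud(w)
print(np.nanmin(P,(0,1)),np.nanmax(P,(0,1)))
for n in["bench_photometer","filter_stand","filter_round","filter_slit","filter_blank","timer","marker_pen"]:
    for d in silhouettes("wrist",n)[:1]:
        q=P[d["region"]]; q=q[~np.isnan(q[:,0])]
        if len(q): print(n,round(d["p"],2),np.round(d["centre"]),len(q),np.round(np.median(q,0),3))
for n in ["scene","side"]:
  for d in silhouettes(n,"marker_pen"): print(n,d["p"],d["centre"])
E
```

```text
[-0.74764494 -0.64445842 -0.88750946] [1.01313911 0.20941536 0.34632596]
bench_photometer 0.75 [250. 315.] 6273 [ 0.592 -0.2    0.075]
filter_stand 0.9 [157.  66.] 3967 [0.476 0.128 0.026]
filter_round 0.75 [114.  31.] 1976 [0.456 0.153 0.08 ]
filter_blank 0.7 [249. 314.] 6096 [ 0.591 -0.201  0.075]
timer 0.7 [330. 106.] 2488 [0.699 0.075 0.019]
marker_pen 0.62 [243.  16.] 346 [0.584 0.186 0.012]
```

```bash
cat > phot.py <<'E'
from h import *
w=capture("wrist"); P=cloud(w)
box=(P[...,0]>.45)&(P[...,0]<.74)&(P[...,1]<-.1)&(P[...,1]>-.42)
t=P[box&(P[...,2]>.095)&(P[...,2]<.108)]
if len(t)>5: print("plunger",len(t),np.median(t,0),cv2.minEnclosingCircle(t[:,:2].astype(np.float32)))
h=P[box&(P[...,2]>.07)&(P[...,2]<.0855)]
print("top",len(h),cv2.minAreaRect(h[:,:2].astype(np.float32)*1000))
for lo in(.0785,.0795):
    l=P[box&(P[...,2]>lo)&(P[...,2]<.0835)]
    if len(l)>9: print(lo,len(l),np.median(l,0),cv2.minAreaRect(l[:,:2].astype(np.float32)*1000))
s=P[box&(P[...,2]<.072)&(P[...,2]>.03)&(P[...,0]>.5)&(P[...,0]<.7)]
# orthographic height map + colour of region, 1 mm grid -> picture
X0,Y0=.45,-.42
im=np.zeros((320,300,3),np.uint8); hm=np.zeros((320,300))
m=box&(P[...,2]>.02)
i=((P[...,1][m]-Y0)*1000).astype(int);j=((P[...,0][m]-X0)*1000).astype(int)
for k in(0,1):
  for q in(0,1):
    im[np.clip(i+k,0,319),np.clip(j+q,0,299)]=w["pixels"][m][:,::-1]
import sys
if len(sys.argv)>1:
    cv2.imwrite("pics/"+sys.argv[1],np.hstack([cv2.resize(im,None,fx=1.2,fy=1.2),w["pixels"][:,:,::-1][:, :]]) if 0 else cv2.resize(im,None,fx=1.8,fy=1.8))
    save(w,"raw_"+sys.argv[1])
E
python3 phot.py ortho0.png
```

```text
top 4000 ((592.656005859375, -208.86737060546875), (149.47677612304688, 118.65434265136719), 20.442623138427734)
0.0785 606 [ 0.57784999 -0.20011159  0.07976901] ((580.4871826171875, -205.1042938232422), (36.27869415283203, 71.63397979736328), 20.841930389404297)
0.0795 346 [ 0.5794477  -0.20496084  0.08111005] ((581.1720581054688, -206.438232421875), (35.69913864135742, 68.54924774169922), 20.66206932067871)
```

jog_arm(steps=[-1,0,-0.4,0,0,0,0,-1,0,-0.8,0,0,0,0,-1,0,-1,0,0,0,0,-1,0,-1,0,0,0,0])

```text
time_s: 1.88
tool_pos: [0.6004, -0.1263, 0.2191]
tool_rot: [0.707, 0.0, 0.707, -0.003]
wrist_force: [0.3, 0.7, 0.1]
opening: 0.0648
```

jog_arm(steps=[-1,0,-0.3,0,0,0,0,-1,0,-0.6,0,0,0,0,-1,0,-0.6,0,0,0,0])

```text
time_s: 2.13
tool_pos: [0.6005, -0.2044, 0.2195]
tool_rot: [0.708, -0.0, 0.706, -0.005]
wrist_force: [0.6, -0.0, -0.7]
opening: 0.0446
```

```bash
python3 phot.py ortho1.png; python3 -c "
from h import *
print(r.get_state())"
```

```text
plunger 291 [ 0.61358569 -0.29252722  0.10068992] ((0.6133626699447632, -0.29386794567108154), 0.011920372024178505)
top 14734 ((603.3899536132812, -239.93978881835938), (150.82659912109375, 183.37554931640625), 20.761247634887695)
0.0785 2785 [ 0.58969576 -0.22865539  0.07945272] ((607.4851684570312, -237.9825439453125), (66.81450653076172, 183.08377075195312), 21.40748405456543)
0.0795 1345 [ 0.58848964 -0.22325637  0.08059054] ((594.2440185546875, -242.92666625976562), (35.94807434082031, 181.8981475830078), 20.469966888427734)
{'time_s': 2.1833, 'joint_positions': array([-0.43040193,  0.40444199,  1.4369704 , -0.00378018,  1.29703735,
       -0.42172834]), 'qd': array([ 0.04910531, -0.01378878,  0.03006434,  0.0341225 ,  0.012407  ,
        0.02472092]), 'joint_efforts': array([ -1.99654453, -54.44406867, -28.16547275,  -0.4052304 ,
        -0.15026188,  -0.30926946]), 'tool_pos': array([ 0.60025856, -0.2013104 ,  0.21932939]), 'tool_rot': array([ 0.70757937,  0.00107581,  0.70661973, -0.00433871]), 'wrist_force': array([ 0.44192697,  0.21430099, -0.53633145]), 'moment': array([ 0.01269973,  0.00168137, -0.03289061]), 'opening': 0.04065957905687734}
```

jog_arm(steps=[-1,0,-0.35,0.05,0,0,0,-1,0,-0.77,0.11,0,0,0,-1,0,-0.77,0.11,0,0,0,-1,0.2,-0.77,0.11,0,0,0,-1,0.5,-0.77,0.11,0,0,0,-1,0.6,-0.77,0.11,0,0,0,-1,0.6,-0.77,0.11,0,0,0,-1,0.6,-0.77,0.11,0,0,0])

```text
time_s: 2.85
tool_pos: [0.6126, -0.2928, 0.1475]
tool_rot: [0.707, 0.001, 0.707, -0.004]
wrist_force: [-0.9, 0.0, 0.3]
opening: 0.0009
```

jog_arm(steps=[-1,0.15,0,0,0,0,0,-1,0.25,0,0,0,0,0,-1,0.3,0,0,0,0,0,-1,0.34,0,0,0,0,0,-1,0.34,0,0,0,0,0,-1,0.34,0,0,0,0,0])

```text
time_s: 3.35
tool_pos: [0.6128, -0.293, 0.1071]
tool_rot: [0.707, 0.001, 0.707, -0.004]
wrist_force: [0.4, 0.2, -0.4]
opening: 0.0002
```

jog_arm(steps=[-1,0.0,0,0,0,0,0,-1,0,0,0,0,0,0])

```text
time_s: 3.52
tool_pos: [0.6133, -0.2933, 0.108]
tool_rot: [0.708, 0.001, 0.707, -0.004]
wrist_force: [0.2, -0.1, -0.5]
opening: 0.0008
```

```bash
python3 - <<'E'
from h import *
s=r.get_state(); print(s["wrist_force"],s["tool_pos"],s["moment"])
w=capture("wrist");save(w,"p1w.png")
a=capture("scene"); save(a,"p1.png",(260,140,400,290),4)
cv2.imwrite("pics/p1b.png",np.hstack([cv2.resize(w["pixels"],(400,300)),cv2.resize(a["pixels"][170:290,230:390],(400,300))])[:,:,::-1])
E
```

```text
[ 0.19099811 -0.07441851 -0.47840923] [ 0.61328365 -0.29333136  0.10797558] [-0.03485534  0.05018767  0.03091518]
```

View pics/p1b.png

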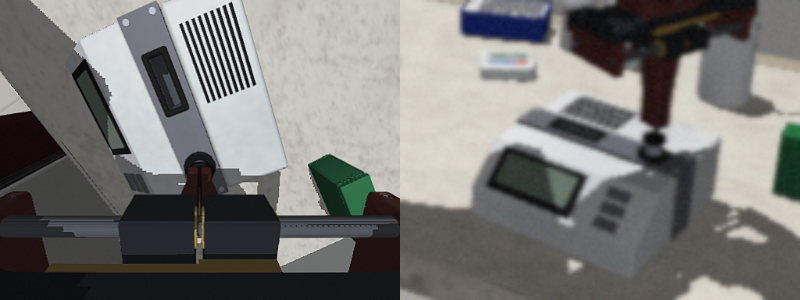

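```bash
python3 - <<'E'
from h import *
for n in("wrist","scene"):
    w=capture(n);P=cloud(w)
    d=np.hypot(P[...,0]-.6135,P[...,1]+.294)<.013
    q=P[d&(P[...,2]<.14)&(P[...,2]>.079)]
    print(n,len(q),np.histogram(q[:,2],np.arange(.078,.141,.003)))
    for lo in(.085,.092,.098):
        k=q[(q[:,2]>lo)&(q[:,2]<lo+.006)]
        if len(k): print(lo,len(k),k.min(0),k.max(0),np.median(k,0))
E
```

```text
wrist 739 (array([  0, 298,  26,   0,   0,   0,  35, 130,   0,   0,   0,  16,  28,
        28,  30,  29,  23,  24,  28,  29]), array([0.078, 0.081, 0.084, 0.087, 0.09 , 0.093, 0.096, 0.099, 0.102,
       0.105, 0.108, 0.111, 0.114, 0.117, 0.12 , 0.123, 0.126, 0.129,
       0.132, 0.135, 0.138]))
0.085 8 [ 0.61129737 -0.28832085  0.08504501] [ 0.61727003 -0.2869141   0.08659806] [ 0.61390952 -0.28726784  0.08566106]
0.092 13 [ 0.6050694  -0.28965815  0.09615197] [ 0.62407767 -0.28360022  0.09778208] [ 0.6128426  -0.28429845  0.09738926]
0.098 152 [ 0.60219922 -0.29691519  0.0980804 ] [ 0.62550218 -0.28315909  0.10196248] [ 0.61423206 -0.2856285   0.10031879]
scene 197 (array([ 0, 22, 10,  6,  6,  4,  9, 34,  1,  0,  0,  7, 11, 10, 13, 10, 12,
       13,  8, 14]), array([0.078, 0.081, 0.084, 0.087, 0.09 , 0.093, 0.096, 0.099, 0.102,
       0.105, 0.108, 0.111, 0.114, 0.117, 0.12 , 0.123, 0.126, 0.129,
       0.132, 0.135, 0.138]))
0.085 15 [ 0.60655901 -0.30371495  0.08515784] [ 0.61725394 -0.29288282  0.09072039] [ 0.61053279 -0.30110245  0.08794545]
0.092 12 [ 0.60362693 -0.30552613  0.09224277] [ 0.61909336 -0.28905867  0.09769935] [ 0.60777787 -0.30055768  0.09591288]
0.098 38 [ 0.60329135 -0.3066339   0.09809585] [ 0.62440121 -0.28409271  0.10286331] [ 0.61411292 -0.29626378  0.10019463]
```

jog_arm(steps=[-1,0.05,0,0,0,0,0,-1,0.1,0,0,0,0,0,-1,0.1,0,0,0,0,0])

```text
time_s: 3.97
tool_pos: [0.6128, -0.2931, 0.0943]
tool_rot: [0.707, 0.001, 0.707, -0.004]
wrist_force: [0.5, -0.8, 2.2]
opening: 0.0004
```

jog_arm(steps=[-1,0.05,0,0,0,0,0,-1,0.08,0,0,0,0,0,-1,0.08,0,0,0,0,0])

```text
time_s: 4.22
tool_pos: [0.6133, -0.2934, 0.0866]
tool_rot: [0.708, 0.001, 0.707, -0.004]
wrist_force: [-3.1, 1.5, 15.1]
opening: 0.0003
```

jog_arm(steps=[-1,0.01,0,0,0,0,0,-1,0.02,0,0,0,0,0,-1,0.02,0,0,0,0,0])

```text
time_s: 4.47
tool_pos: [0.6134, -0.2935, 0.0865]
tool_rot: [0.708, 0.001, 0.706, -0.004]
wrist_force: [-4.0, 2.8, 19.6]
opening: 0.0004
```

```bash
python3 - <<'E'
from h import *
s=r.get_state(); print(s["wrist_force"],s["tool_pos"],s["moment"])
for n in("wrist","scene"):
    w=capture(n);P=cloud(w)
    d=np.hypot(P[...,0]-.6135,P[...,1]+.294)<.013
    q=P[d&(P[...,2]<.14)&(P[...,2]>.078)]
    print(n,len(q),np.histogram(q[:,2],np.arange(.078,.121,.002))[0])
E
```

```text
[-3.9871827   2.78984115 19.64407282] [ 0.61336044 -0.29347097  0.08654642] [0.50718776 0.91990537 0.0195027 ]
wrist 774 [  0   9 167   6   8  29  21  21  15  28  26  16  27  17  17  21  17  25
  22  15  22]
scene 206 [ 2  9  6  3  5  7  8  7  9  4  5 10 11  5  6 10  3  9  7  6  6]
```

```bash
python3 - <<'E'
from h import *
w=capture("wrist");a=capture("scene")
cv2.imwrite("pics/p2.png",np.hstack([cv2.resize(w["pixels"][150:320,180:340],(380,400)),cv2.resize(a["pixels"][190:250,310:370],(400,400))])[:,:,::-1])
E
```

```text
(no output)
```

View pics/p2.png

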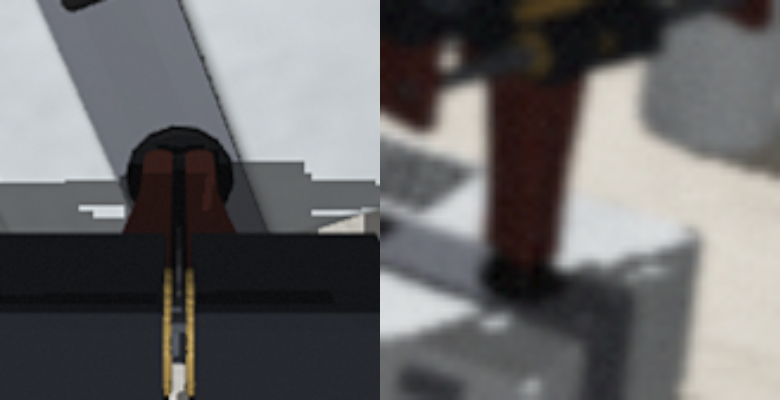

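jog_arm(steps=[-1,-0.3,0,0,0,0,0,-1,-0.6,0,0,0,0,0,-1,-1,0,0,0,0,0,-1,-1,0,0,0,0,0,-0.7,-1,0.3,0,0,0,0,-0.7,-1,0.6,0,0,0,0,-0.7,-1,0.8,0,0,0,0,-0.7,-1,0.8,0,0,0,0])

```text
time_s: 5.33
tool_pos: [0.6129, -0.1919, 0.2053]
tool_rot: [0.707, 0.001, 0.707, -0.002]
wrist_force: [0.0, 0.2, 0.3]
opening: 0.0131
```

```bash
python3 - <<'E'
from h import *
s=r.get_state(); print(s["wrist_force"],s["tool_pos"],s["opening"])
T=s["tool_pos"]
w=capture("scene");P=cloud(w)
m=(abs(P[...,0]-T[0])<.07)&(abs(P[...,1]-T[1])<.03)&(P[...,2]>.115)&(P[...,2]<.35)
q=P[m]; print(len(q),np.sort(q[:,2])[:40:4]-T[2], np.histogram(q[:,2]-T[2],np.arange(-.05,.1,.01)))
w=capture("wrist");P=cloud(w);
d=np.hypot(P[...,0]-.6135,P[...,1]+.294)<.016
q=P[d&(P[...,2]<.11)&(P[...,2]>.078)];print(len(q),np.histogram(q[:,2],np.arange(.078,.111,.002))[0])
q=P[(abs(P[...,0]-T[0])<.07)&(abs(P[...,1]-T[1])<.03)&(P[...,2]>.115)];print(len(q),np.sort(q[:,2])[:100:10]-T[2])
E
python3 phot.py ortho2.png
```

```text
[0.0142927  0.19735816 0.29187081] [ 0.61288499 -0.19194077  0.2052793 ] 0.013131620224825355
1371 [0.00347633 0.00543291 0.00609662 0.00652905 0.00723997 0.00837901
 0.00935251 0.01048286 0.01079812 0.0110906 ] (array([ 0,  0,  0,  0,  0, 28, 64, 58, 64, 68, 64, 77, 60, 43, 86]), array([-5.0000000e-02, -4.0000000e-02, -3.0000000e-02, -2.0000000e-02,
       -1.0000000e-02,  6.9388939e-18,  1.0000000e-02,  2.0000000e-02,
        3.0000000e-02,  4.0000000e-02,  5.0000000e-02,  6.0000000e-02,
        7.0000000e-02,  8.0000000e-02,  9.0000000e-02,  1.0000000e-01]))
561 [ 18  44 160  16   8   5   2   0   5   7  65 226   5   0   0   0]
41516 [0.00386024 0.00506227 0.00586401 0.00630389 0.00704648 0.00784395
 0.00865976 0.00927521 0.00977906 0.01022595]
plunger 315 [ 0.61360383 -0.29245757  0.10066423] ((0.6133031845092773, -0.2938276529312134), 0.012258699163794518)
top 13073 ((601.797607421875, -236.1240234375), (151.14549255371094, 175.07354736328125), 20.596982955932617)
0.0785 2235 [ 0.5823023  -0.20707     0.07952698] ((593.05712890625, -239.43411254882812), (36.39061737060547, 175.01910400390625), 20.54206657409668)
0.0795 1144 [ 0.58397545 -0.21358455  0.08087582] ((592.2904663085938, -237.2240447998047), (36.271385192871094, 170.2628631591797), 20.545642852783203)
```

jog_arm(steps=[1,-0.1,0.33,-0.15,0,0,0,1,-0.2,0.66,-0.3,0,0,0,1,-0.3,1,-0.45,0,0,0,1,-0.3,1,-0.45,0,0,0])

```text
time_s: 5.82
tool_pos: [0.5585, -0.0738, 0.2419]
tool_rot: [0.707, 0.001, 0.707, -0.003]
wrist_force: [-0.4, -0.2, 0.2]
opening: 0.0362
```

jog_arm(steps=[1,0,0.33,-0.15,0,0,0,1,0,0.66,-0.3,0,0,0,1,0,1,-0.45,0,0,0,1,0,1,-0.45,0,0,0])

```text
time_s: 6.15
tool_pos: [0.5027, 0.0494, 0.2411]
tool_rot: [0.707, 0.001, 0.707, -0.002]
wrist_force: [0.4, 0.4, -1.4]
opening: 0.0628
```

jog_arm(steps=[1,0,0.2,-0.15,-0.03,0,0,1,0,0.35,-0.3,-0.06,0,0,1,0,0.4,-0.4,-0.085,0,0,1,0,0.4,-0.4,-0.085,0,0])

```text
time_s: 6.48
tool_pos: [0.4533, 0.0978, 0.2407]
tool_rot: [0.7, -0.094, 0.702, 0.093]
wrist_force: [-0.2, 0.6, 0.2]
opening: 0.0872
```

```bash
cat > fr.py <<'E'
from h import *
import sys
s=r.get_state(); print(s["wrist_force"],s["tool_pos"],s["tool_rot"],s["opening"],s["time_s"])
T=s["tool_pos"]
w=capture("wrist");P=cloud(w); save(w,sys.argv[1])
t=P[(P[...,0]>.38)&(P[...,0]<.52)&(P[...,1]>.03)&(P[...,1]<.28)&(P[...,2]>.09)&(P[...,2]<.103)]
u=np.array([-np.sin(.267),np.cos(.267)]); v=(t[:,:2]-[.4525,.1555])@u
for c in(-.068,0,.068):
    k=t[abs(v-c)<.034]
    if len(k)>9: print(len(k),cv2.minAreaRect(k[:,:2].astype(np.float32)*1000),k[:,2].mean())
q=P[(abs(P[...,0]-T[0])<.08)&(abs(P[...,1]-T[1])<.04)&(P[...,2]>.125)]
print(len(q),np.sort(q[:,2])[:100:10]-T[2])
for n in["filter_round","filter_slit","filter_blank","marker_pen"]:
    for d in silhouettes("wrist",n)[:2]: print(n,d["p"],d["centre"])
E
python3 fr.py f1.png
```

```text
[-0.17091101  0.56177812  0.18170859] [0.4533096  0.09777195 0.24073482] [ 0.69980617 -0.09443072  0.70189461  0.09326371] 0.0871818999278738 6.4833
416 ((469.48052978515625, 89.3396224975586), (9.986417770385742, 59.36964416503906), 15.615639686584473) 0.09659331594734646
486 ((452.3736267089844, 154.78192138671875), (10.276111602783203, 58.79582214355469), 15.428814888000488) 0.0967223545166234
591 ((434.74530029296875, 220.30006408691406), (10.506752014160156, 59.70123291015625), 14.452041625976562) 0.0964849759945217
52108 [0.0031342  0.0041218  0.00459625 0.00499255 0.00523125 0.00545068
 0.00596903 0.00609656 0.00627185 0.00676359]
filter_round 0.69 [266.7, 127.6]
filter_slit 0.89 [266.7, 66.3]
filter_blank 0.93 [266.3, 182.2]
marker_pen 0.81 [365.3, 91.7]
```

jog_arm(steps=[1,0,0.3,0.08,0,0,0,1,0,0.46,0.118,0,0,0,1,0.3,0.46,0.118,0,0,0,1,0.6,0.46,0.118,0,0,0,1,0.75,0.46,0.118,0,0,0,1,0.75,0.46,0.118,0,0,0])

```text
time_s: 7.23
tool_pos: [0.4538, 0.1522, 0.1472]
tool_rot: [0.698, -0.092, 0.704, 0.09]
wrist_force: [0.2, -0.8, -0.8]
opening: 0.0874
```

```bash
python3 fr.py f2.png; python3 - <<'E'
from h import *
a=capture("scene");b=capture("side");w=cv2.imread("pics/f2.png")
# finger tips seen from wrist: points between TCP+0 and +25mm, in tool frame
s=r.get_state();T=s["tool_pos"];q=s["tool_rot"];M=R.from_quat(np.roll(q,-1)).as_matrix()
for n in("wrist","scene","side"):
    P=cloud(capture(n)); L=(P-T)@M
    k=L[(L[...,0]<.0)&(L[...,0]>-.025)&(abs(L[...,1])<.03)&(abs(L[...,2])<.08)]
    for sg in(-1,1):
        f=k[k[:,2]*sg>0]
        if len(f): print(n,sg,len(f),np.round(np.percentile(f,[1,50,99],0)*1000,1).tolist())
cv2.imwrite("pics/f2v.png",np.hstack([cv2.resize(w,(400,300)),cv2.resize(a["pixels"][140:260,150:310,::-1],(400,300))]))
E
```

```text
[ 0.19236029 -0.75175797 -0.7702047 ] [0.45380331 0.15220254 0.14719672] [ 0.69848273 -0.09172926  0.70401528  0.08983379] 0.08737368013424056 7.2333
446 ((466.39007568359375, 100.59969329833984), (9.324661254882812, 38.886661529541016), 14.85542106628418) 0.09624969826709788
811 ((451.9599609375, 155.54660034179688), (10.336322784423828, 59.073734283447266), 14.133337020874023) 0.09642048528239282
1044 ((434.5432434082031, 220.6597442626953), (10.36855697631836, 59.22738265991211), 15.10279655456543) 0.09637348068498386
52142 [0.00219059 0.00413845 0.00445774 0.00478466 0.00512208 0.00558022
 0.00588843 0.00606451 0.00628931 0.00645627]
filter_round 0.86 [252.6, 192.2]
filter_slit 0.63 [253.9, 114.9]
filter_blank 0.79 [254.6, 253.1]
filter_blank 0.23 [260.6, 158.4]
marker_pen 0.96 [381.4, 134.1]
wrist -1 497 [[-24.7, -9.3, -52.4], [-15.7, 7.9, -44.1], [-4.0, 12.0, -43.5]]
wrist 1 497 [[-24.8, -9.5, 43.6], [-15.5, 8.1, 44.2], [-4.3, 12.1, 52.7]]
scene -1 44 [[-24.5, -13.3, -55.1], [-14.6, -4.4, -51.6], [-5.1, 10.6, -45.8]]
scene 1 45 [[-23.8, -12.4, 41.6], [-14.7, -6.4, 46.3], [-4.2, 10.2, 54.9]]
side -1 39 [[-23.8, -7.4, -51.6], [-14.0, 9.4, -46.8], [-4.3, 12.2, -43.0]]
side 1 34 [[-23.7, 4.4, 44.8], [-15.1, 10.1, 48.9], [-6.8, 11.9, 53.2]]
```

View pics/f2v.png

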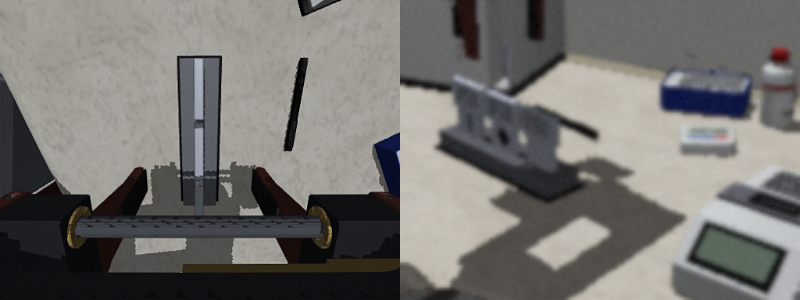

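jog_arm(steps=[1,0.1,0.02,-0.007,0,-0.003,0,1,0.35,0.02,-0.007,0,-0.003,0,1,0.6,0.02,-0.007,0,-0.003,0,1,0.72,0.02,-0.007,0,-0.003,0,1,0.72,0.02,-0.007,0,-0.003,0,1,0.72,0.02,-0.007,0,-0.003,0])

```text
time_s: 8.23
tool_pos: [0.4549, 0.1553, 0.0652]
tool_rot: [0.704, -0.092, 0.698, 0.091]
wrist_force: [-0.3, 0.4, -0.0]
opening: 0.088
```

jog_arm(steps=[-1,0,0,0,0,0,0,-1,0,0,0,0,0,0,-1,0,0,0,0,0,0,-1,0,0,0,0,0,0,-1,0,0,0,0,0,0,-1,0,0,0,0,0,0,-1,0,0,0,0,0,0,-1,0,0,0,0,0,0], squeeze=45)

```text
time_s: 8.9
tool_pos: [0.4549, 0.1553, 0.0653]
tool_rot: [0.704, -0.092, 0.698, 0.091]
wrist_force: [1.7, 0.6, 0.2]
opening: 0.0381
```

jog_arm(steps=[-1,0,0,0,0,0,0,-1,0,0,0,0,0,0,-1,0,0,0,0,0,0,-1,0,0,0,0,0,0,-1,0,0,0,0,0,0,-1,0,0,0,0,0,0])

```text
time_s: 9.4
tool_pos: [0.4532, 0.1549, 0.065]
tool_rot: [0.703, -0.092, 0.699, 0.091]
wrist_force: [-3.2, -1.9, 3.8]
opening: 0.0097
```

jog_arm(steps=[-1,-0.1,0,0,0,0,0,-1,-0.3,0,0,0,0,0,-1,-0.6,0,0,0,0,0,-1,-1,0,0,0,0,0,-1,-1,0,0,0,0,0,-1,-1,0,0,0,0,0])

```text
time_s: 9.9
tool_pos: [0.4555, 0.1556, 0.188]
tool_rot: [0.706, -0.092, 0.696, 0.091]
wrist_force: [0.1, 0.3, -1.0]
opening: 0.0096
```

```bash
cat > held.py <<'E'
from h import *
import sys
s=r.get_state(); T=s["tool_pos"];M=R.from_quat(np.roll(s["tool_rot"],-1)).as_matrix()
print(s["wrist_force"],T,M.round(4).tolist(),s["opening"],s["time_s"])
pics=[]
for n in("wrist","scene","side"):
    c=capture(n);P=cloud(c);L=(P-T)@M;pics.append(c["pixels"])
    for d in silhouettes(n,"filter_round")[:1]:
        k=L[d["region"]];k=k[(abs(k[:,1])<.05)&(abs(k[:,2])<.03)&(abs(k[:,0])<.1)]
        print(n,round(d["p"],2),np.round(d["centre"]),len(k),np.round(np.percentile(k,[2,50,98],0)*1000,1).tolist() if len(k) else "")
        if len(k)>30:
            rr=cv2.minAreaRect((k[:,:2]*1000).astype(np.float32)); print(rr)
cv2.imwrite("pics/"+sys.argv[1],np.hstack([cv2.resize(p,(400,300)) for p in pics[:2]])[:,:,::-1])
E
python3 held.py h1.png
```

```text
[ 0.08175762  0.32281032 -0.97621127] [0.45546944 0.15563919 0.1879805 ] [[0.014, -0.2565, 0.9664], [0.0012, 0.9665, 0.2565], [-0.9999, -0.0024, 0.0139]] 0.009623167166198147 9.9
wrist 0.71 [253. 226.] 1742 [[-32.9, -14.7, -4.6], [-31.4, 14.5, 0.4], [46.5, 30.6, 4.9]]
((-19.881790161132812, 7.403409957885742), (154.89328002929688, 47.42988967895508), 1.6437920331954956)
scene 0.7 [189. 158.] 281 [[-27.7, -30.4, -9.8], [20.9, -13.0, -6.7], [57.6, 19.3, 2.2]]
((14.001214981079102, -3.8433799743652344), (93.22467803955078, 50.18421173095703), 7.451303958892822)
side 0.61 [281. 213.] 218 [[-28.8, -16.4, -8.2], [-4.5, 22.1, -3.1], [57.3, 31.4, 2.0]]
((31.90532684326172, -2.6451950073242188), (59.860496520996094, 130.5419158935547), 78.64479064941406)
```

View pics/h1.png

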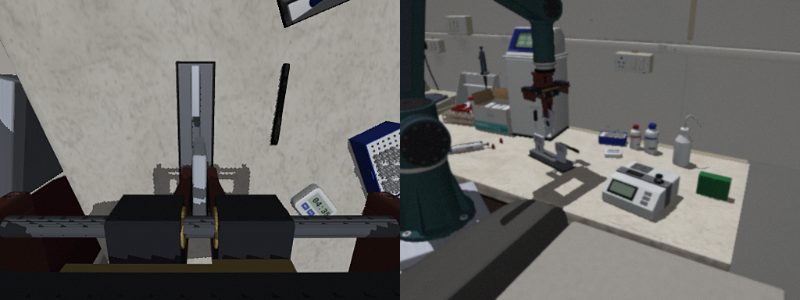

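jog_arm(steps=[-1,-0.05,-0.3,0.05,0,0.003,0,-1,-0.1,-0.6,0.1,0,0.003,0,-1,-0.1,-1,0.18,-0.02,0.003,0,-1,-0.1,-1,0.18,-0.031,0.003,0])

```text
time_s: 10.53
tool_pos: [0.5058, 0.0396, 0.1949]
tool_rot: [0.694, -0.128, 0.698, 0.124]
wrist_force: [0.2, -0.7, -1.1]
opening: 0.0095
```

jog_arm(steps=[-1,0,-0.3,0.08,0,0,0,-1,0,-0.6,0.16,0,0,0,-1,0,-1,0.28,0,0,0,-1,0,-1,0.28,0,0,0])

```text
time_s: 10.87
tool_pos: [0.583, -0.0662, 0.194]
tool_rot: [0.695, -0.128, 0.697, 0.122]
wrist_force: [0.8, 0.5, -0.0]
opening: 0.0099
```

```bash
cat > slot.py <<'E'
from h import *
import sys
s=r.get_state(); T=s["tool_pos"];M=R.from_quat(np.roll(s["tool_rot"],-1)).as_matrix()
print("T",T,"yaw",np.degrees(np.arctan2(M[1,2],M[0,2])),"x-axis",M[:,0].round(4),"M",M.round(4).tolist(),s["opening"],s["time_s"],s["wrist_force"])
for n in sys.argv[2:]:
    c=capture(n);P=cloud(c);g=c["pixels"].astype(int).max(2)
    S=np.array([.5836,-.2148]);a=np.radians(20.5)
    ex=np.array([np.cos(a),np.sin(a)]);ey=np.array([-ex[1],ex[0]])
    lx=(P[...,:2]-S)@ex; ly=(P[...,:2]-S)@ey
    near=(abs(lx)<.0165)&(abs(ly)<.042)&(P[...,2]<.09)
    print(n,near.sum(),"grey pct",np.percentile(g[near],[5,25,50,75,95]) if near.any() else "")
    if near.sum()<30: continue
    thr=cv2.threshold(g[near].astype(np.uint8),0,255,cv2.THRESH_OTSU)[0]
    k=near&((g<thr)|(P[...,2]<.07))
    kk=cv2.morphologyEx(k.astype(np.uint8),cv2.MORPH_OPEN,np.ones((3,3)))>0
    q=np.stack([lx[kk],ly[kk]],1)*1000
    print("dark thr",thr,len(q),"pct x,y",np.percentile(q,[1,50,99],0).round(1).tolist(),cv2.minAreaRect(q.astype(np.float32)))
    e=near&(P[...,2]>.0798); q=np.stack([lx[e],ly[e]],1)*1000
    print("high",len(q),np.percentile(q,[1,50,99],0).round(1).tolist())
    save(c,sys.argv[1])
E
python3 slot.py s1.png wrist scene
```

```text
T [ 0.58301014 -0.06617846  0.19398868] yaw 20.337286590481696 x-axis [-0.0025 -0.009  -1.    ] M [[-0.0025, -0.3476, 0.9376], [-0.009, 0.9376, 0.3475], [-1.0, -0.0076, -0.0055]] 0.009872240021151007 10.8667 [ 0.78073935  0.49622727 -0.0067033 ]
wrist 0 grey pct 
scene 238 grey pct [25.   33.25 40.   50.   78.15]
dark thr 54.0 154 pct x,y [[-13.1, -41.2], [5.6, -8.7], [13.4, 31.3]] ((1.1836881637573242, -3.537189483642578), (76.70046997070312, 30.04655647277832), 84.87993621826172)
high 88 [[-15.2, -37.3], [3.0, -2.7], [15.7, 40.3]]
```

jog_arm(steps=[-1,-0.05,-0.3,-0.07,0,0,0,-1,-0.1,-0.6,-0.14,0,0,0,-1,-0.12,-0.95,-0.21,0,0,0,-1,-0.12,-0.95,-0.21,0,0,0])

```text
time_s: 11.3
tool_pos: [0.5966, -0.1834, 0.2085]
tool_rot: [0.694, -0.127, 0.699, 0.121]
wrist_force: [0.4, -0.1, -0.6]
opening: 0.0097
```

jog_arm(steps=[-1,0,-0.3,-0.07,0,0,0,-1,0,-0.6,-0.14,0,0,0,-1,0,-0.87,-0.21,0,0,0,-1,0,-0.87,-0.21,0,0,0,-1,0,-0.87,-0.21,0,0,0])

```text
time_s: 11.72
tool_pos: [0.6081, -0.2897, 0.2082]
tool_rot: [0.693, -0.126, 0.699, 0.121]
wrist_force: [0.2, 1.3, -1.3]
opening: 0.0098
```

```bash
python3 slot.py s2.png wrist; python3 phot.py
```

```text
T [ 0.60807231 -0.28965144  0.20817242] yaw 20.093610790671782 x-axis [-0.0072 -0.0078 -0.9999] M [[-0.0072, -0.3436, 0.9391], [-0.0078, 0.9391, 0.3435], [-0.9999, -0.0049, -0.0095]] 0.009825446054002927 11.7167 [ 0.21033183  1.3391476  -1.31284431]
wrist 2603 grey pct [ 25.  37. 109. 143. 147.]
dark thr 86.0 1273 pct x,y [[-10.9, -28.8], [0.8, 0.4], [12.2, 27.2]] ((0.71392822265625, -0.7638130187988281), (56.362300872802734, 23.459346771240234), 89.6514663696289)
high 857 [[-15.5, -39.7], [-0.3, 0.9], [15.2, 40.0]]
plunger 99 [ 0.62042125 -0.29107408  0.10078917] ((0.6176478862762451, -0.2932029366493225), 0.010744108818471432)
top 21271 ((603.1758422851562, -240.64593505859375), (151.78924560546875, 184.63987731933594), 20.137184143066406)
0.0785 3401 [ 0.58845031 -0.22650998  0.07945313] ((618.9777221679688, -234.63385009765625), (88.04978942871094, 184.28814697265625), 20.29009246826172)
0.0795 1619 [ 0.58754194 -0.22336705  0.08048716] ((594.2116088867188, -242.89505004882812), (35.895633697509766, 180.4551239013672), 20.242822647094727)
```

View pics/s2.png

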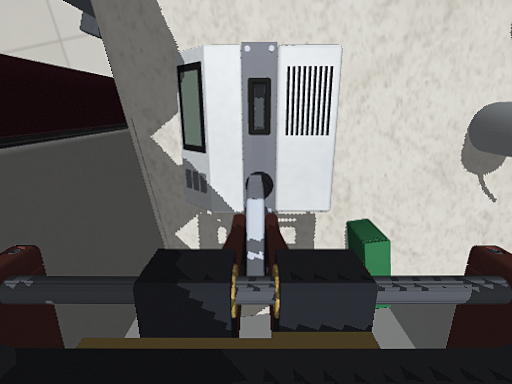

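jog_arm(steps=[-1,0,0.3,0.015,-0.002,-0.003,0.0015,-1,0,0.645,0.031,-0.002,-0.003,0.0015,-1,0,0.645,0.031,-0.002,-0.003,0.0015,-1,0.2,0.645,0.031,-0.002,-0.003,0.0015,-1,0.4,0.645,0.031,-0.002,-0.003,0.0015,-1,0.48,0.645,0.031,-0.002,-0.003,0.0015,-1,0.48,0.645,0.031,-0.002,-0.003,0.0015,-1,0.48,0.645,0.031,-0.002,-0.003,0.0015])

```text
time_s: 12.48
tool_pos: [0.584, -0.213, 0.1504]
tool_rot: [0.695, -0.126, 0.696, 0.127]
wrist_force: [-0.4, 0.6, -0.2]
opening: 0.0098
```

```bash
python3 slot.py s3.png wrist scene; python3 - <<'E'
from h import *
s=r.get_state();T=s["tool_pos"]
ims=[]
a=np.radians(20.4);ex=np.array([np.cos(a),np.sin(a)]);ey=np.array([-ex[1],ex[0]])
for n in("wrist","scene","side"):
    c=capture(n);P=cloud(c)
    lx=(P[...,:2]-[.5845,-.2153])@ex*1000;ly=(P[...,:2]-[.5845,-.2153])@ey*1000
    k=(P[...,2]>.087)&(P[...,2]<.135)&(abs(lx)<15)&(abs(ly)<40)
    q=np.stack([lx[k],ly[k],P[...,2][k]*1000],1)
    if len(q)>10: print(n,len(q),np.percentile(q,[1,25,50,75,99],0).round(1).tolist())
    ims.append(c["pixels"])
cv2.imwrite("pics/s4.png",np.hstack([cv2.resize(ims[0][60:300,120:400],(400,343)),cv2.resize(ims[1][170:270,280:397],(400,343))])[:,:,::-1])
E
```

```text
T [ 0.58397435 -0.2129867   0.15041169] yaw 20.646897232872533 x-axis [-0.0015  0.0012 -1.    ] M [[-0.0015, -0.3526, 0.9358], [0.0012, 0.9358, 0.3526], [-1.0, 0.0017, -0.001]] 0.009840865149731157 12.4833 [-0.36089056  0.5740273  -0.16999982]
wrist 1605 grey pct [ 20.  31. 119. 121. 125.]
dark thr 73.0 536 pct x,y [[-10.8, -16.6], [-1.7, 16.0], [12.6, 27.9]] ((0.9722938537597656, 5.43809700012207), (45.38958740234375, 24.636150360107422), 88.56261444091797)
high 619 [[-15.8, -16.5], [-2.3, 16.3], [15.6, 40.3]]
scene 230 grey pct [ 27.    38.    48.    84.75 116.1 ]
dark thr 67.0 123 pct x,y [[-14.3, -38.5], [1.7, -8.0], [11.9, 24.9]] ((-2.968205451965332, -6.854278564453125), (28.839696884155273, 64.34912109375), 5.82460355758667)
high 80 [[-14.8, -40.3], [2.8, -2.7], [15.7, 36.1]]
wrist 87 [[-4.0, 22.7, 95.4], [-1.7, 23.0, 100.0], [0.6, 23.1, 106.5], [3.1, 23.2, 113.2], [5.6, 23.5, 118.3]]
scene 251 [[-6.5, -22.1, 95.9], [-3.3, -14.2, 106.0], [-2.3, -1.8, 115.4], [-0.1, 10.4, 124.7], [6.0, 22.5, 134.6]]
side 50 [[-1.8, -13.5, 98.5], [1.4, 18.4, 107.4], [4.3, 21.1, 116.9], [6.1, 22.5, 124.9], [7.6, 25.1, 133.2]]
```

View pics/s4.png

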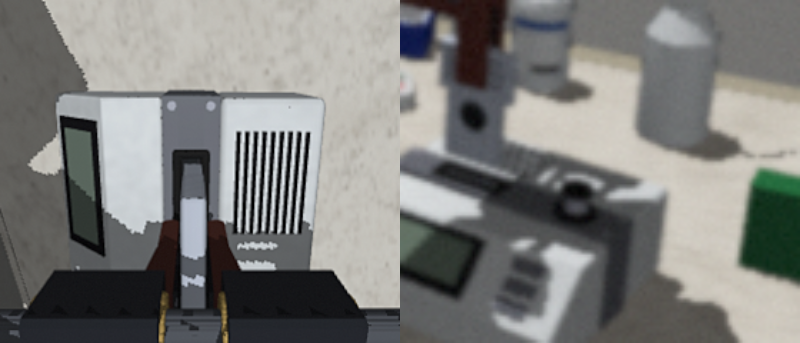

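jog_arm(steps=[-1,0,-0.007,-0.004,0,0,0,-1,0.05,-0.007,-0.004,0,0,0,-1,0.09,-0.007,-0.004,0,0,0,-1,0.12,-0.007,-0.004,0,0,0,-1,0.15,-0.007,-0.004,0,0,0,-1,0.18,-0.007,-0.004,0,0,0,-1,0.18,-0.007,-0.004,0,0,0])

```text
time_s: 13.32
tool_pos: [0.5844, -0.2153, 0.129]
tool_rot: [0.696, -0.126, 0.696, 0.126]
wrist_force: [-0.3, -0.1, 0.0]
opening: 0.0098
```

jog_arm(steps=[-1,0.06,0,0,0,0,0,-1,0.12,0,0,0,0,0,-1,0.18,0,0,0,0,0,-1,0.24,0,0,0,0,0,-1,0.24,0,0,0,0,0])

```text
time_s: 13.73
tool_pos: [0.5839, -0.2151, 0.0985]
tool_rot: [0.695, -0.126, 0.696, 0.127]
wrist_force: [-0.5, -0.1, -0.7]
opening: 0.0098
```

jog_arm(steps=[-1,0.03,0,0,0,0,0,-1,0.06,0,0,0,0,0,-1,0.08,0,0,0,0,0,-1,0.095,0,0,0,0,0,-1,0.095,0,0,0,0,0,-1,0.095,0,0,0,0,0], squeeze=55)

```text
time_s: 14.23
tool_pos: [0.5843, -0.2153, 0.088]
tool_rot: [0.696, -0.126, 0.696, 0.126]
wrist_force: [-0.6, 1.2, 6.5]
opening: 0.0096
```

jog_arm(steps=[-1,0.01,0,0,0,0,0,-1,0.015,0,0,0,0,0,-1,0.015,0,0,0,0,0])

```text
time_s: 14.48
tool_pos: [0.5844, -0.2153, 0.0878]
tool_rot: [0.696, -0.126, 0.696, 0.126]
wrist_force: [-3.6, 1.7, 14.1]
opening: 0.0096
```

```bash
python3 - <<'E'
from h import *
s=r.get_state();T=s["tool_pos"];M=R.from_quat(np.roll(s["tool_rot"],-1)).as_matrix();print(s["time_s"],T,s["wrist_force"],s["qd"].round(4),s["opening"],M[:,0].round(4))
a=np.radians(20.4);ex=np.array([np.cos(a),np.sin(a)]);ey=np.array([-ex[1],ex[0]])
ims=[]
for n in("wrist","scene","side"):
    c=capture(n);P=cloud(c);ims.append(c["pixels"])
    lx=(P[...,:2]-[.5847,-.2151])@ex*1000;ly=(P[...,:2]-[.5847,-.2151])@ey*1000
    k=(P[...,2]>.112)&(P[...,2]<.124)&(abs(lx)<7)&(abs(ly)<34)
    q=np.stack([lx[k],ly[k],P[...,2][k]*1000],1)
    if len(q)>10: print(n,len(q),np.percentile(q,[2,50,98],0).round(1).tolist())
    d=np.hypot(P[...,0]-.6135,P[...,1]+.294)<.013
    print(n,"plunger",np.histogram(P[...,2][d],np.arange(.086,.106,.002))[0])
cv2.imwrite("pics/e.png",np.hstack([cv2.resize(ims[0][60:300,120:400],(400,343)),cv2.resize(ims[1][170:270,280:397],(400,343))])[:,:,::-1])
s=r.get_state();print(s["wrist_force"],s["tool_pos"])
E
```

```text
14.4833 [ 0.58435111 -0.21526544  0.08783875] [-3.56154083  1.69124137 14.07401178] [-0.0009 -0.0002 -0.      0.0002 -0.0027  0.0007] 0.009551625879109118 [ 3.e-04 -1.e-04 -1.e+00]
wrist 1535 [[-5.6, -15.3, 113.8], [-0.1, 9.9, 119.4], [5.4, 30.3, 121.0]]
wrist plunger [ 46  41  22   0  15  53  88 159   3   0]
scene 56 [[-6.4, -29.5, 112.3], [-3.2, -15.4, 118.4], [5.0, 27.1, 122.1]]
scene plunger [ 4  5  4  3  0  5 14 26  3  0]
side 36 [[-5.3, -21.7, 112.8], [1.7, 9.8, 120.4], [6.8, 31.2, 122.8]]
side plunger [1 0 0 0 0 0 2 2 5 1]
[-3.56050323  1.61614924 13.42977836] [ 0.58433645 -0.21527084  0.08785027]
```

View pics/e.png

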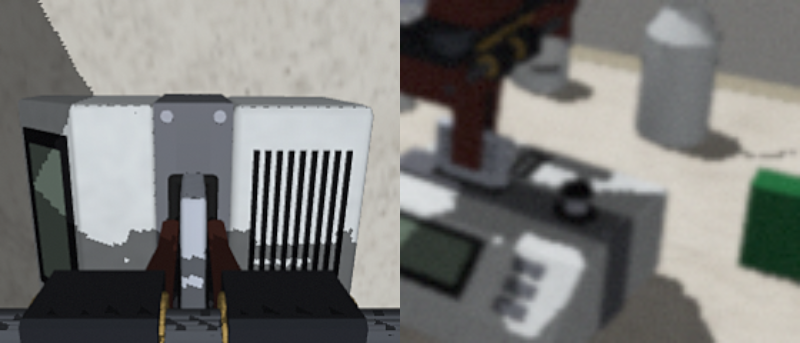

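```bash
python3 -c "
from bench import r
print(r.close_job()); s=r.get_state(); print(s['time_s'],s['wrist_force'],s['tool_pos'],s['opening'])"
```

```text
the job is handed in; nothing more can be done
None
the job is handed in; nothing more can be done
```

The photometer was zeroed, and the round-window frame is held fully down in the slot. The job is handed in at about 14.6 s of the 64 s allowed; no verdict is reported, so this rests on my own last readings.

**What I did**
- **Zeroing:** I pressed the plunger with closed fingers while the slot was empty. The force rose to 15–20 N against a 6 N spring, with the tool no longer moving, so I took it as on its stop. The cameras could not read the disc's height under the fingers.
- **Frame:** I took the middle frame, the one with the round window, from the stand. I passed it through the slot and pressed it down, gripping at 55 N.

**Last checks**
- **Height:** the top of the frame read about 119.4 mm above the worktop, against 119 mm expected with the shoulders on the lip.
- **Press:** the push-back was 14 N, above the 6 N of the seat spring, so the shoulders are on the lip.
- **Alignment:** the tool was vertical to within 0.1°. The frame was centred across the slot to about 0.1 mm in the wrist camera.
- **Plunger:** it was back up at about 100 mm.
- **Grip:** the finger opening was 9.6 mm on the frame, nominally 10 mm thick.
- **Not re-measured at the end:** the timer, the marker pen and the other two frames. The arm passed well above them, and no unexpected forces appeared on the way.

**One disagreement:** the fingertips really end about 3.5 mm behind the reported TCP, not 17 mm ahead as stated. Both the depth images and the plunger contact showed this, so I planned the grasp and insertion heights from the measured value.

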